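# Second spanner on the magnetic hook

## Robot

A 6-joint arm with a two-finger parallel gripper is mounted at the origin on the work surface. World frame = base frame: x ahead of the robot, y to its left, z up, the work surface at z = 0. Lengths are in m, angles in rad, forces in N, time in s.
With the tool pointing down it reaches from about 0.35 to 0.85 m from the base axis. Payload 8.1 kg.
Tool frame: the origin (TCP) lies on the mounting face of the last link; the fingertips stand 186 mm ahead of it and the grasp point (between the pads) lies 167 mm ahead of it; z points along the fingers, y is the line along which they close (so a half turn about z gives the same grasp; the last joint's range is limited). The gripper opens to 93 mm and grips with 3 to 60 N. Pads are 15 mm wide; open, the fingers measure 128 mm over their backs; the gripper's body (75 mm by 188 mm) begins 65 mm behind the grasp point.
Start: joints at [1.071, 0.13, 1.488, -0, 1.523, -0.085], TCP at [0.242, 0.549, 0.405] pointing down, gripper open.
Joint ranges: [-2.96, 2.96], [-0.89, 2.26], [0.02, 2.5], [-1.34, 4.48], [0, 2.73], [-2.66, 2.66]. Speed limits (rad/s): [2.39, 2.39, 2.79, 3.14, 3.14, 3.14].

## Interface

Orientations are given as a rotation vector (axis times angle).
In Python, from plant import * gives the robot as it stands. The module is installed in compiled form; this text tells all that it offers.
- The arm moves only by the tool arm_command, never from a script. Its argument "increments" is a list of rows, each a list of 6 numbers: the shift along the tool's x, y, z in units of 0.2 m (1.0 is 0.2 m), then the turn, a rotation vector about the tool's x, y, z in units of pi rad (1.0 is pi rad). A call has exactly 5 rows; each row is the pose to reach, as a shift and turn from the pose commanded when the call began, along the tool's axes at that moment, turning the shorter way round; what a row does not reach only later rows make up. A row lasts 1/8 s, in which the tool goes at most 62.5 mm and 10.7 degrees, less where a joint would pass 70% of its speed; a pose out of reach is approached as far as the arm can. A call with a number of a shift or a turn outside -1 to 1 is refused whole. A call with a gripper value outside its range is refused whole. "fingers" is the closure, from -1 (fully open) to 1 (shut), set as the call begins (left out, the last holds). The fingers move at their own pace and stop on an object; "force" is the grip in N (left out, the last holds). Time passes only in rows, so rows that repeat a pose let the fingers close, or fill a call up. It gives the time, the measured TCP pose, the force, the opening and the grip force at its end, in the units of the state.
- read_state(): the state, without advancing time (a new reading comes with each control period).
- read_camera(name): name is "scene" or "top" or "wrist"; returns a dict with "image" (420x560x3 uint8, red, green, blue), "fx", "fy", "cx", "cy" (pixels), "T" (4x4, takes a point from camera to world coordinates). Camera axes: x right, y down, z forward; pixel columns grow to the right and rows downward; lengths in m; the calibration is good to about 2 mm. A picture is of the moment at which its call begins. There is no depth.
- close_job(): hands the job in; it is judged then, once.
The state is a dict: "t": time; "q": joint angles; "dq": joint speeds; "joint_torque": joint torques, N m; "tool_pos": TCP position; "orientation": TCP orientation; "force": force on the tool from outside, world axes, zero at the start; "wrist_torque": the same for the moment, N m; "opening": finger opening in m; "gripper_force": force on a finger pad.
Only numpy, scipy, OpenCV 4.12 (cv2) and the standard library are available. Lean on these libraries where they do the work, as an engineer would, in place of code of your own. Each camera call takes 0.05 s, during which the arm holds its last target. There are 200 camera calls.

## Task

Take the combination spanner (the one whose top end is a closed ring) out of the tool stand and hang it by its ring on the magnetic hook on the side of the LC stack, in front of the gas-cylinder spanner that already hangs there. The hook has only just room for both, so push the first one back along the rod with the second until you feel it come up against the rod's collar, then let the ring down on the straight part of the rod behind the upturned tip and let go. The instrument is running and only a magnet holds the hook: work gently, do not bump or lean on the stack, shift the hook or knock off the first spanner, and leave everything else where it stands.

Things in the scene. Friction and masses are not known exactly. Their poses are not given: they have to be found in the camera images.
- hook_root (a point): Magnetic hook on the right-hand (-y) side of the LC stack, 35 mm below its top: steel pot magnet (32 mm across, 10 mm thick) with a 6 mm round black rod screwed into it. This point: on the rod's axis at the magnet's flat outer face. x: out along the rod, level, away from the stack; z: up. The magnet slides on the panel if the hook is pushed down or up with more than about 12 N.
- first_eye (a point): Gas-cylinder spanner on the hook: flat dark steel plate, 9 mm thick. Centre of its hanging hole (13 mm wide); the eye around it is 20 mm wide, the handle below 18 mm, the jaw at the bottom 60 mm, its end 180 mm below. y: along the hole and roughly along the rod; z: up. Its hole's upper edge rests on the rod, so this point is 3.5 mm below the rod's axis.
- ring (a point): Combination spanner with a ratchet ring, bright steel, upright in one of the tool stand's three slots. Centre of its ring: 29 mm outside, 17 mm hole, 12 mm thick, hole along y; grip the ring's sides across x (29 mm). z: up. Below the ring a shank 13 x 6 mm leads to an open jaw 36 mm wide ending 170 mm below this point. Front and back are alike. Hung up, this point is 5.5 mm below the rod's axis.
- tool_stand: Grey plastic bench block, 75 x 150 x 56 mm, fixed. Origin: centre of its underside; z up. Three slots 40 mm long (along x) and 11 mm wide, 45 mm deep, at y = -46, 0 and 46 mm. The tools stand in them with some play, so they may lean by up to 5 degrees; the neighbours reach 126 mm above the bench.
- lc_stack: Two white liquid-chromatography modules on one another, 435 (x) x 345 (y) x 280 mm high, fixed and running, three amber bottles in a tray on the far (+y) half of its top. Origin: centre of its underside; -x is its front. The hook is on its -y side, 90 mm in front of the middle.
- open_spanner_mid (a point): Short double open-ended spanner in another slot, 110 mm long, 36 mm wide, no ring; this point is half-way up. Bystander.
- scraper_mid (a point): Scraper in another slot, 114 mm long, black handle up (24 x 18 mm), blade 36 mm; this point is half-way up. Bystander.
- vial_rack_mid (a point): White vial rack, 115 x 75 x 40 mm, its middle. Bystander.
- reagent_bottle_mid (a point): Amber bottle, 68 mm across, 145 mm high, its middle. Bystander.
- beaker_mid (a point): Glass beaker, 72 mm across, 90 mm high, its middle. Bystander.
- tip_box_mid (a point): Pipette tip box, 122 x 87 x 66 mm, its middle. Bystander.
- column_box_mid (a point): Cardboard column box, 160 x 38 x 22 mm, its middle. Bystander.
- screwdriver_mid (a point): Screwdriver lying on the bench, 170 mm long, its middle. Bystander.
- wash_bottle_mid (a point): White wash bottle, 64 mm across, 150 mm high, its middle. Bystander.
- ring_spanner: The same combination spanner, about 0.16 kg; its origin is the ring's centre, axes as for ring.
- cylinder_spanner: The same gas-cylinder spanner, about 0.4 kg; origin and axes as for first_eye. It hangs 3 to 14 mm short of the rod's collar and slides along the rod under a push of about 2 to 4 N. The straight of the rod takes its 9 mm and the ring's 12 mm with only 1.5 mm to spare, so it must be pushed back to the collar; keep the push under about 14 N.
- hook_axis (a point): A point on the hook rod's axis, 30 mm out from hook_root; same axes. The rod carries a 16 mm collar whose outer face stands 4 to 14.4 mm out from the magnet: how far differs each time and is not measured, it must be felt or seen. From the collar the rod is straight and level for 22.5 mm, then rises at 30 degrees for 14 mm to its round end (35 mm out from the collar, 7 mm up).
Not all that is in view belongs to the job. Leave any green or orange look-alike of the ring_spanner alone.

How it is judged:
On the way, in this order (a step that is already met when the one before it is completed fails the run):
1. the ring spanner is drawn up out of the tool stand (height (world z) of ring above 0.226 m), for 0.1 s.
2. the ring is threaded over the hook's tip (x of ring in the frame of hook_root between 0.0165 and 0.04 m and y of ring in the frame of hook_root between -0.009 and 0.009 m and z of ring in the frame of hook_root between -0.011 and 0.013 m), for 0.1 s.
At the end, for the whole second after the job is handed in: Both spanners hang at rest from the hook, upright within 0.2 rad and slower than 40 mm/s: the ring's centre at least 5 mm below the rod's axis (down on the straight, not up on the bend), 18 to 33.5 mm out from the magnet; the first one's hole centre 8 to 22.5 mm out; sideways within 7 and 6 mm (x of first_eye in the frame of hook_root between 0.008 and 0.0225 m and y of first_eye in the frame of hook_root between -0.006 and 0.006 m and z of first_eye in the frame of hook_root between -0.008 and 0 m and x of ring in the frame of hook_root between 0.018 and 0.0335 m and y of ring in the frame of hook_root between -0.007 and 0.007 m and z of ring in the frame of hook_root between -0.01 and -0.005 m and angle between each of ring, first_eye's own z axis and vertical below 0.2 rad and linear speed of each of ring_spanner, cylinder_spanner below 0.04 m/s); the robot touches nothing.
It fails at once if the LC stack with its hook is pressed with more than 18 N (contact force between lc_stack and anything else above 18 N).
It fails at once if the hook is shifted by more than 3 mm (distance of hook_root from where it was at the start of the episode above 0.003 m).
It fails at once if the first spanner is pulled out to the tip or knocked off (x of first_eye in the frame of hook_root above 0.037 m or z of first_eye in the frame of hook_root above 0.006 m or z of first_eye in the frame of hook_root below -0.015 m).
It fails at once if a bystander is moved by more than 30 mm (distance of any of vial_rack_mid, reagent_bottle_mid, beaker_mid, tip_box_mid, column_box_mid, screwdriver_mid, wash_bottle_mid, open_spanner_mid, scraper_mid from where it was at the start of the episode above 0.03 m).
It also fails if it takes over 58 s, if anything falls off the work surface, if the arm or the gripper's body presses on something with over 40 N, if the wrist force passes 120 N, or if a joint passes its speed limit or range.

## Working session

There is one attempt and no reset: what is moved stays moved. The work goes in short steps, Python scripts to look and compute and a tool call to move; the robot and the scene stay as the last step left them, time stands still between calls to the robot, and variables do not carry over. Pictures are saved under pics/ and viewed, at most 10 in all, crops included, and the job is handed in when it is done.

Besides the shell and the picture viewer there is one more tool, called after "Request:" by a JSON object that holds its "op" and its "data", one argument or row to a line. arm_command: Moves the arm, as the interface text tells. Shifts and turns lie within -1 to 1; 1 stands for 0.2 m of shift or pi rad of turn. Its arguments: {"type":"object","properties":{"increments":{"type":"array","items":{"type":"array","items":{"type":"number","minimum":-1,"maximum":1}}},"fingers":{"type":"number"},"force":{"type":"number"}},"required":["increments"]}

```bash
mkdir -p pics; python3 - <<'E'
from plant import *
import cv2,numpy as np
s=read_state();print({k:np.round(v,3) for k,v in s.items()})
for n in("scene","top","wrist"):
    c=read_camera(n);cv2.imwrite(f"pics/{n}0.png",c["image"][:,:,::-1]);print(n,c["fx"],c["cx"],c["cy"],np.round(c["T"],3).tolist())
E
```

```text
{'t': np.float64(0.0), 'q': array([ 1.071,  0.131,  1.489,  0.   ,  1.523, -0.085]), 'dq': array([-0.   , -0.   ,  0.002,  0.   , -0.001,  0.001]), 'joint_torque': array([-4.0000e-03, -5.5987e+01, -4.9174e+01,  7.6000e-02,  3.6000e-02,
       -0.0000e+00]), 'tool_pos': array([0.242, 0.549, 0.404]), 'orientation': array([-6.470e-01, -3.074e+00,  3.000e-03]), 'force': array([ 0.521,  0.228, -0.103]), 'wrist_torque': array([-0.01 , -0.029,  0.014]), 'gripper_force': np.float64(0.0), 'opening': np.float64(0.093)}
scene 397.7377715614212 279.88905808081734 214.9205580166128 [[0.859, 0.403, -0.317, 0.897], [0.512, -0.694, 0.506, -0.479], [-0.016, -0.596, -0.803, 1.032], [0.0, 0.0, 0.0, 1.0]]
top 387.3327837477332 288.99193465991374 209.52622665441586 [[-0.022, -0.997, 0.076, 0.482], [-1.0, 0.022, -0.004, 0.057], [0.002, -0.076, -0.997, 1.403], [0.0, 0.0, 0.0, 1.0]]
wrist 302.67779077235053 277.7928823955403 217.03957187014964 [[0.403, 0.874, 0.27, 0.165], [0.915, -0.385, -0.122, 0.583], [-0.003, 0.296, -0.955, 0.385], [0.0, 0.0, 0.0, 1.0]]
```

View pics/scene0.png

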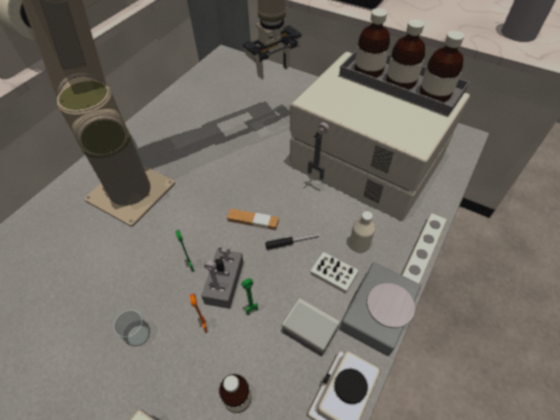

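View pics/top0.png

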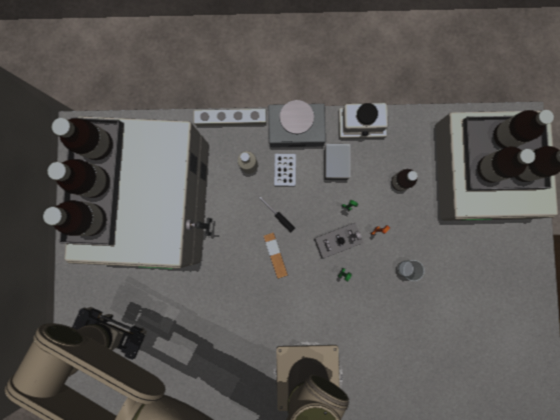

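The scene view shows the hook with the dark spanner at about (320,130) and the stand at (222,275). In the top view they are at (205,227) and (340,240). I'll zoom in on both.

```bash
python3 - <<'E'
import cv2,numpy as np
s=cv2.imread("pics/scene0.png");t=cv2.imread("pics/top0.png")
f=lambda im,x,y,w,h:cv2.resize(im[y:y+h,x:x+w],(400,300),interpolation=cv2.INTER_CUBIC)
a=np.vstack([np.hstack([f(s,180,235,80,60+0),f(s,280,110,80,60+0)]),np.hstack([f(t,300,210,80,60),f(t,170,200,80,60)])])
a=cv2.convertScaleAbs(a,alpha=1.5);cv2.imwrite("pics/crop1.png",a)
E
```

```text
(no output)
```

View pics/crop1.png

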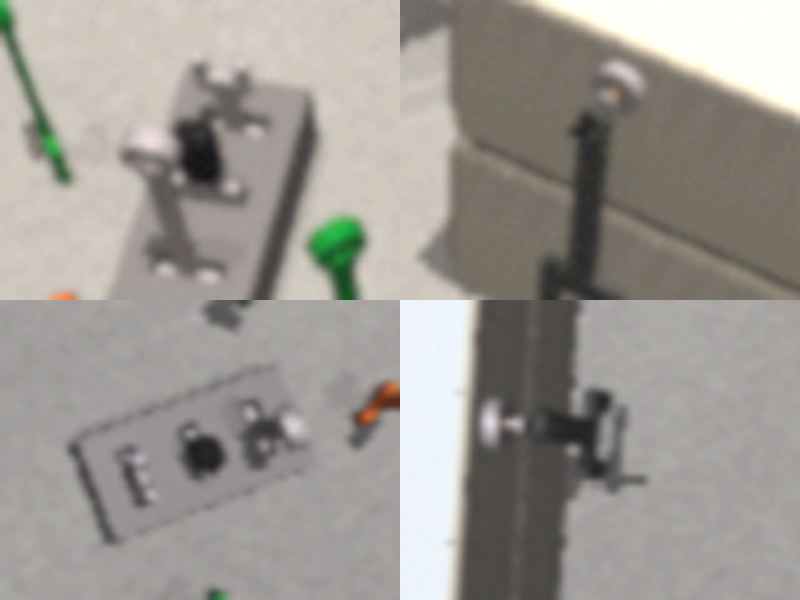

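The crop shows the ring at scene (210,264) / top (358.4,235.6), and the magnet at scene (323.6,127.4) / top (188,224.6). Next I triangulate these and plan closer looks with the wrist camera.

```bash
cat > h.py <<'E'
from plant import *
import cv2,numpy as np
from scipy.spatial.transform import Rotation as R
def ray(c,u,v):
    T=np.array(c["T"]);d=T[:3,:3]@np.array([(u-c["cx"])/c["fx"],(v-c["cy"])/c["fy"],1]);return T[:3,3],d/np.linalg.norm(d)
def plane(c,u,v,z):
    o,d=ray(c,u,v);return o+d*(z-o[2])/d[2]
def tri(c1,p1,c2,p2):
    o,d=ray(c1,*p1);q,e=ray(c2,*p2);s=np.linalg.lstsq(np.c_[d,-e],q-o,rcond=None)[0]
    a,b=o+d*s[0],q+e*s[1];return (a+b)/2,np.linalg.norm(a-b)
def proj(c,p):
    T=np.array(c["T"]);x=T[:3,:3].T@(np.array(p)-T[:3,3]);return x[0]/x[2]*c["fx"]+c["cx"],x[1]/x[2]*c["fy"]+c["cy"]
def down(psi): # tool z down, tool y at heading psi (deg)
    p=np.radians(psi);y=np.array([np.cos(p),np.sin(p),0]);z=np.array([0,0,-1.]);return R.from_matrix(np.c_[np.cross(y,z),y,z])
def move(pos,rot,cmd=None): # units from the current pose (or a commanded one)
    s=read_state();P,O=(s["tool_pos"],R.from_rotvec(s["orientation"])) if cmd is None else cmd
    d=O.inv().apply(np.array(pos)-P)/.2;r=(O.inv()*rot).as_rotvec()/np.pi
    print("row",np.round(d,4).tolist(),np.round(r,4).tolist())
E
python3 - <<'E'
from h import *
S=read_camera("scene");T=read_camera("top")
print("ring",tri(S,(210,264),T,(358.4,235.6)),"magnet",tri(S,(323.6,127.4),T,(188,224.6)))
for a in [(72,445),(270,367),(110,542)]: print(plane(T,300+a[0]/5,210+(a[1]-300)/5,.056))
# view pose: camera beside hook
m=tri(S,(323.6,127.4),T,(188,224.6))[0]
move([m[0]-.0,m[1]-.03,.42+.02],down(90)); print(down(90).as_rotvec())
E
```

```text
ring (array([ 0.49009643, -0.16145251,  0.18540261]), np.float64(0.0053806800513075004)) magnet (array([0.5326259 , 0.35661463, 0.24350606]), np.float64(0.0016211247224588408))
[ 0.48033378 -0.03359411  0.056     ]
[ 0.53139532 -0.17288481  0.056     ]
[ 0.41291512 -0.05804114  0.056     ]
row [-1.7793, -0.4319, -0.1786] [-0.0003, -0.0001, -0.132]
[9.61835347e-17 3.14159265e+00 0.00000000e+00]
```

Request:
{"op": "arm_command", "data": {
  "increments": [
    [0, 0, -0.3, 0, 0, 0],
    [0, 0, -0.58, 0, 0, 0],
    [-0.25, -0.16, -0.58, 0, 0, -0.044],
    [-0.5, -0.32, -0.58, 0, 0, -0.088],
    [-0.76, -0.485, -0.58, 0, 0, -0.132]
  ]
}}

```text
t: 0.88
tool_pos: [0.3423, 0.3977, 0.5208]
orientation: [-0.008, 3.141, 0.0]
force: [0.7, 0.7, 0.4]
opening: 0.0928
gripper_force: 0.0
```

Request:
{"op": "arm_command", "data": {
  "increments": [
    [-0.24, -0.1, 0, 0, 0, 0],
    [-0.5, -0.2, 0, 0, 0, 0],
    [-0.75, -0.3, 0, 0, 0, 0],
    [-0.95, -0.36, 0, 0, 0, 0],
    [-0.95, -0.36, 0, 0, 0, 0]
  ]
}}

```text
t: 1.5
tool_pos: [0.5342, 0.3255, 0.5191]
orientation: [-0.006, -3.14, 0.002]
force: [-0.9, -0.4, -0.6]
opening: 0.0932
gripper_force: 0.0
```

```bash
python3 - <<'E'
from h import *
s=read_state();print(s["t"],s["tool_pos"],s["orientation"])
c=read_camera("wrist");im=c["image"][:,:,::-1];cv2.imwrite("pics/w1.png",im)
print(proj(c,[.5326,.3566,.2435]))
u,v=map(int,proj(c,[.5326,.335,.245]));u=min(max(u,70),490);v=min(max(v,53),367)
cr=im[v-53:v+52,u-70:u+70];print("origin",u-70,v-53)
cv2.imwrite("pics/w1c.png",cv2.convertScaleAbs(cv2.resize(cr,(800,600),interpolation=cv2.INTER_CUBIC),alpha=2))
E
```

```text
1.5 [0.53423887 0.3254811  0.51910755] [-5.60825767e-03 -3.13998622e+00  2.08732258e-03]
(np.float64(312.291580187477), np.float64(219.99397282887702))
origin 218 167
```

View pics/w1c.png

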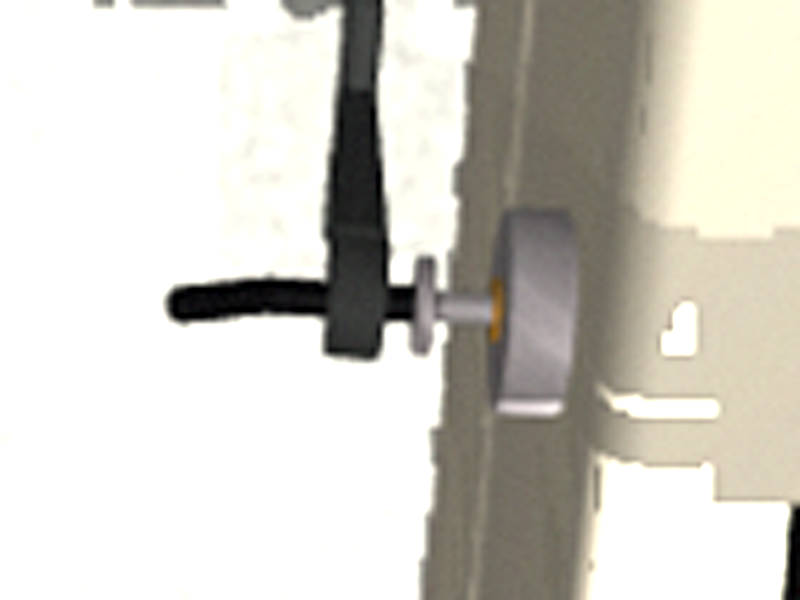

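The wrist view shows, in crop pixels, the magnet face at (497,308), the collar's outer face at (415,305), the first spanner from 330 to 385, and the rod tip at (170,301). So the collar is visible.

```bash
python3 - <<'E'
from h import *
c=read_camera("wrist");k=800/140
g=lambda x,y,z:plane(c,218+x/k,167+y/k,z)
pts={"face":(497,308,.245),"collar":(415,305,.245),"eyeback":(386,300,.25),"eyefront":(328,300,.25),"tip":(170,302,.252),"rod_by_collar":(400,303,.245),"bend":(290,298,.245),"panelmag_out":(575,308,.245)}
P={n:g(*p) for n,p in pts.items()}
for n,p in P.items(): print(n,np.round(p,4),"out from face",round(1e3*(P["face"][1]-p[1]),1))
T=read_camera("top")
for n in("face","tip"):print(proj(T,P[n]))
# ring hover over stand: look pose
yaw=21.2;r=np.array([.490,-.1615]);move([*r,.52],down(yaw))
E
```

```text
face [0.5317 0.3511 0.245 ] out from face 0.0
collar [0.5312 0.3383 0.245 ] out from face 12.7
eyeback [0.5288 0.3337 0.25  ] out from face 17.4
eyefront [0.5288 0.3249 0.25  ] out from face 26.2
tip [0.5284 0.301  0.252 ] out from face 50.0
rod_by_collar [0.5309 0.336  0.245 ] out from face 15.1
bend [0.53   0.3189 0.245 ] out from face 32.1
panelmag_out [0.5318 0.3632 0.245 ] out from face -12.1
(np.float64(189.574119804488), np.float64(224.61481437489996))
(np.float64(205.8275005197121), np.float64(225.27132781413982))
row [0.2071, -2.4443, 0.003] [-0.0001, -0.0002, 0.3823]
```

Measured collar is about 12.7 mm out, the eye is 8.8 mm thick (true 9), and stack yaw is about -4°. Now a close look at the ring.

Request:
{"op": "arm_command", "data": {
  "increments": [
    [0, -0.2, 0, 0, 0, 0.053],
    [0, -0.4, 0, 0, 0, 0.106],
    [0, -0.6, 0, 0, 0, 0.159],
    [0, -0.8, 0, 0, 0, 0.212],
    [0, -1, 0, 0, 0, 0.265]
  ]
}}

```text
t: 2.28
tool_pos: [0.5306, 0.127, 0.5214]
orientation: [1.275, 2.87, 0.001]
force: [0.8, -0.3, 0.8]
opening: 0.0927
gripper_force: 0.0
```

Request:
{"op": "arm_command", "data": {
  "increments": [
    [-0.18, -0.22, 0.06, 0, 0, 0.03],
    [-0.36, -0.45, 0.12, 0, 0, 0.06],
    [-0.55, -0.68, 0.18, 0, 0, 0.09],
    [-0.74, -0.91, 0.25, 0, 0, 0.117],
    [-0.81, -1, 0.3, 0, 0, 0.117]
  ]
}}

```text
t: 2.9
tool_pos: [0.4917, -0.1288, 0.4606]
orientation: [1.777, 2.59, -0.0]
force: [-0.1, 0.2, 0.1]
opening: 0.0931
gripper_force: 0.0
```

```bash
python3 - <<'E'
from h import *
s=read_state();print(s["t"],s["tool_pos"])
c=read_camera("wrist");im=c["image"][:,:,::-1];cv2.imwrite("pics/w2.png",im)
a=proj(c,[.49,-.1615,.185]);print(a)
u,v=int(a[0]),int(a[1]);u=min(max(u,100),460);v=min(max(v,75),345);print("origin",u-100,v-75)
cv2.imwrite("pics/w2c.png",cv2.convertScaleAbs(cv2.resize(im[v-75:v+75,u-100:u+100],(800,600),interpolation=cv2.INTER_CUBIC),alpha=1.3))
move([.49,-.1615,.45],down(21.2))
E
```

```text
2.9 [ 0.49165631 -0.1287916   0.46062474]
(np.float64(263.7189432088137), np.float64(252.28957009625867))
origin 163 177
row [-0.1447, -0.0632, 0.0458] [-0.0006, 0.0001, -0.0005]
```

View pics/w2c.png

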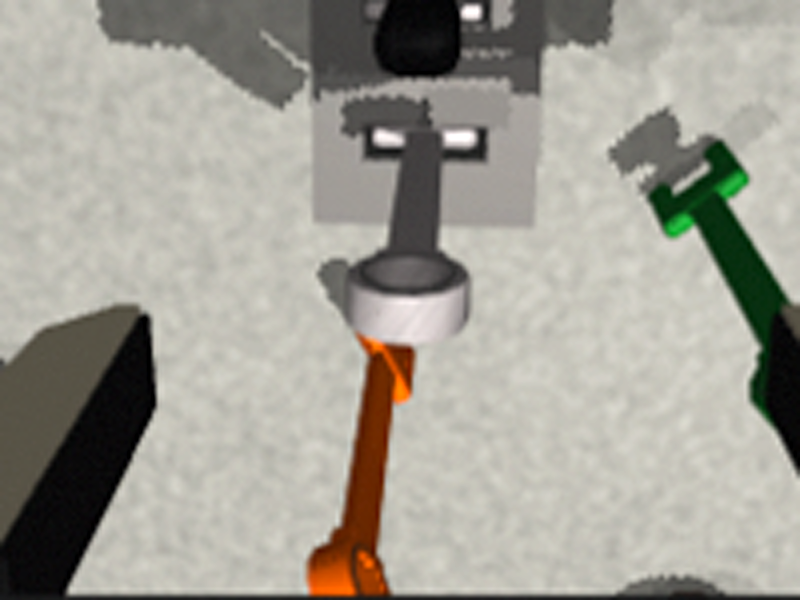

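The wrist view shows the ring rim at crop x 348 to 470 around y 285, band to about y 342, and its slot at (363..488,158). The gripper heading matches the slot within about 1°.

```bash
python3 - <<'E'
from h import *
c=read_camera("wrist");g=lambda x,y,z:plane(c,163+x/4,177+y/4,z)
T=read_camera("top");z=.181
print("L,R",g(349,302,z),g(470,302,z),np.linalg.norm(g(349,302,z)-g(470,302,z)))
C=(g(349,302,z)+g(470,302,z))/2;print("C",C,proj(T,C))
a,b=g(410,262,.186),g(410,342,.196);print("faces",np.round(a,4),np.round(b,4))
sl=(g(363,141,.056)+g(486,141,.056))/2;print("slot",sl,np.linalg.norm(g(363,141,.056)-g(486,141,.056)))
y=np.array([-np.sin(np.radians(20.4)),np.cos(np.radians(20.4))]);x=np.array([y[1],-y[0]])
d=(C-sl)[:2];print("lean along y,x mm",d@y*1e3,d@x*1e3)
print("rayz",ray(c,265.5,252.5))
E
```

```text
L,R [ 0.47782461 -0.16854335  0.181     ] [ 0.50408446 -0.15837509  0.181     ] 0.028159782483289562
C [ 0.49095453 -0.16345922  0.181     ] (np.float64(358.1790829551523), np.float64(234.69576482830857))
faces [ 0.4871 -0.152   0.186 ] [ 0.4927 -0.166   0.196 ]
slot [ 0.48989271 -0.16151137  0.056     ] 0.040680983149040846
lean along y,x mm -2.1958084706481156 0.31626054217118216
rayz (array([ 0.46093864, -0.05130628,  0.44005961]), array([ 0.10612414, -0.39491992, -0.91256557]))
```

```bash
python3 - <<'E'
from h import *
move([.491,-.1634,.348],down(20.4))
E
```

```text
row [-0.1671, -0.0713, 0.563] [-0.0, -0.0002, 0.0044]
```

Request:
{"op": "arm_command", "data": {
  "increments": [
    [-0.16, -0.07, 0.05, 0, 0, 0.004],
    [-0.167, -0.071, 0.2, 0, 0, 0.004],
    [-0.167, -0.071, 0.35, 0, 0, 0.004],
    [-0.167, -0.071, 0.35, 0, 0, 0.004],
    [-0.167, -0.071, 0.35, 0, 0, 0.004]
  ],
  "fingers": 0,
  "force": 20
}}

```text
t: 3.68
tool_pos: [0.4923, -0.1626, 0.3925]
orientation: [1.787, 2.581, 0.001]
force: [-0.3, -0.3, -0.0]
opening: 0.0489
gripper_force: 0.0
```

```bash
python3 - <<'E'
from h import *
move([.491,-.1634,.348],down(20.4));print(read_state()["tool_pos"],read_state()["opening"])
E
```

```text
row [-0.0014, -0.0077, 0.2227] [0.0005, 0.0004, 0.0012]
[ 0.49226131 -0.16256778  0.39254455] 0.04891665605528346
```

Request:
{"op": "arm_command", "data": {
  "increments": [
    [-0.001, -0.008, 0.08, 0, 0, 0.001],
    [-0.001, -0.008, 0.16, 0, 0, 0.001],
    [-0.001, -0.008, 0.222, 0, 0, 0.001],
    [-0.001, -0.008, 0.222, 0, 0, 0.001],
    [-0.001, -0.008, 0.222, 0, 0, 0.001]
  ]
}}

```text
t: 4.3
tool_pos: [0.4904, -0.1645, 0.3465]
orientation: [1.795, 2.579, 0.0]
force: [0.4, 0.5, 0.2]
opening: 0.0467
gripper_force: 0.0
```

Request:
{"op": "arm_command", "data": {
  "increments": [
    [0, 0, 0, 0, 0, 0],
    [0, 0, 0, 0, 0, 0],
    [0, 0, 0, 0, 0, 0],
    [0, 0, 0, 0, 0, 0],
    [0, 0, 0, 0, 0, 0]
  ],
  "fingers": 1,
  "force": 25
}}

```text
t: 4.92
tool_pos: [0.4905, -0.1644, 0.3468]
orientation: [1.794, 2.578, 0.0]
force: [0.9, 0.3, 3.4]
opening: 0.029
gripper_force: 25.0
```

```bash
python3 - <<'E'
from h import *
s=read_state();print(s["t"],s["tool_pos"],s["force"],s["opening"],s["gripper_force"])
c=read_camera("wrist");im=c["image"][:,:,::-1];u,v=map(int,proj(c,[.491,-.1634,.181]));print(u,v)
u=min(max(u,100),460);v=min(max(v,75),345);print("origin",u-100,v-75)
cv2.imwrite("pics/w3c.png",cv2.convertScaleAbs(cv2.resize(im[v-75:v+75,u-100:u+100],(800,600),interpolation=cv2.INTER_CUBIC),alpha=1.3))
E
```

```text
4.925 [ 0.49046206 -0.16441823  0.34683506] [0.92205875 0.28345297 3.44904748] 0.029043986884214078 24.998587612062693
279 283
origin 179 208
```

View pics/w3c.png

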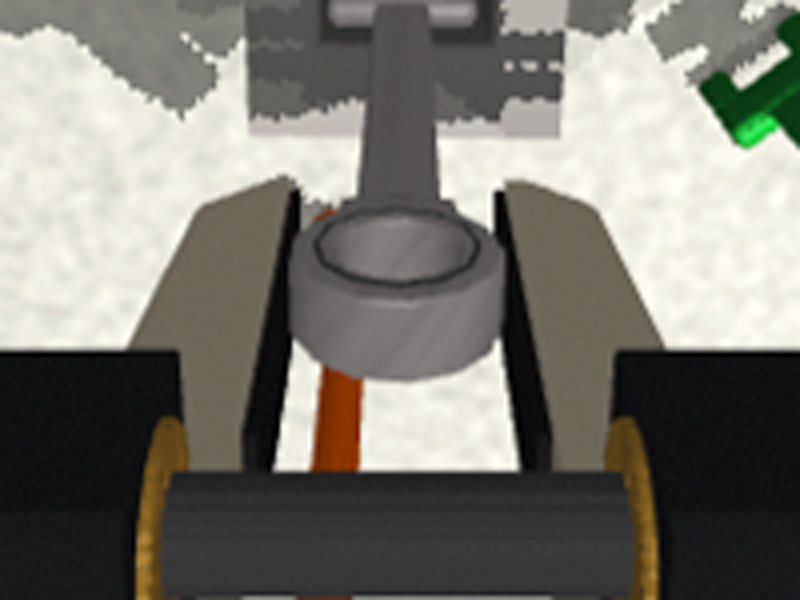

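Good grasp: the opening is 29.0 mm and the ring sits squarely between the pads, with its hole's near rim centred at crop (397,247). I'll lift it and compute the ring's position in the tool frame.

Request:
{"op": "arm_command", "data": {
  "increments": [
    [0, 0, -0.08, 0, 0, 0],
    [0, 0, -0.22, 0, 0, 0],
    [0, 0, -0.4, 0, 0, 0],
    [0, 0, -0.6, 0, 0, 0],
    [0, 0, -0.75, 0, 0, 0]
  ]
}}

```text
t: 5.6
tool_pos: [0.49, -0.1643, 0.4989]
orientation: [1.794, 2.578, 0.0]
force: [0.1, 0.4, -1.3]
opening: 0.029
gripper_force: 25.0
```

Request:
{"op": "arm_command", "data": {
  "increments": [
    [0, 0, 0, 0, 0, 0],
    [0, 0, 0, 0, 0, 0],
    [0, 0, 0, 0, 0, 0],
    [0, 0, 0, 0, 0, 0],
    [0, 0, 0, 0, 0, 0]
  ]
}}

```text
t: 6.22
tool_pos: [0.4902, -0.1643, 0.4956]
orientation: [-1.794, -2.578, 0.0]
force: [-0.0, 0.4, -1.1]
opening: 0.0288
gripper_force: 25.0
```

```bash
python3 - <<'E'
from h import *
s=read_state();print(s["t"],s["tool_pos"],s["force"],s["opening"])
c=read_camera("wrist");im=c["image"][:,:,::-1]
cv2.imwrite("pics/w4c.png",cv2.convertScaleAbs(cv2.resize(im[140:320,160:400],(800,600),interpolation=cv2.INTER_CUBIC),alpha=1.3))
T=np.array(c["T"]);O=R.from_rotvec(s["orientation"])
print("cam in tool",O.inv().apply(T[:3,3]-s["tool_pos"]),"\n",(O.inv().as_matrix()@T[:3,:3]).round(3))
d=.017*c["fx"]/41.25;p=np.array([(278.3-c["cx"])/c["fx"],(269.8-c["cy"])/c["fy"],1])*d
print("near face hole centre in tool",O.inv().apply(T[:3,:3]@p+T[:3,3]-s["tool_pos"]))
# hook frame, hang prep pose
th=np.radians(-4);out=np.array([np.sin(th),-np.cos(th)])
root=np.array([.5320,.3510]);pre=root+out*.075
print("pre",pre);move([*pre,.248+.167],down(-4))
E
```

```text
6.225 [ 0.49024776 -0.16433233  0.49563727] [-0.04191336  0.40892352 -1.0899388 ] 0.028825258499924452
cam in tool [ 8.43026178e-02 -6.27675716e-05  1.90157670e-02] 
 [[-0.001 -0.955 -0.298]
 [ 1.    -0.    -0.001]
 [ 0.001 -0.298  0.955]]
near face hole centre in tool [ 2.64173924e-02 -2.52952271e-05  1.31630967e-01]
pre [0.52676826 0.2761827 ]
row [2.0017, 0.9369, 0.4051] [-0.0002, -0.0001, 0.1352]
```

View pics/w4c.png

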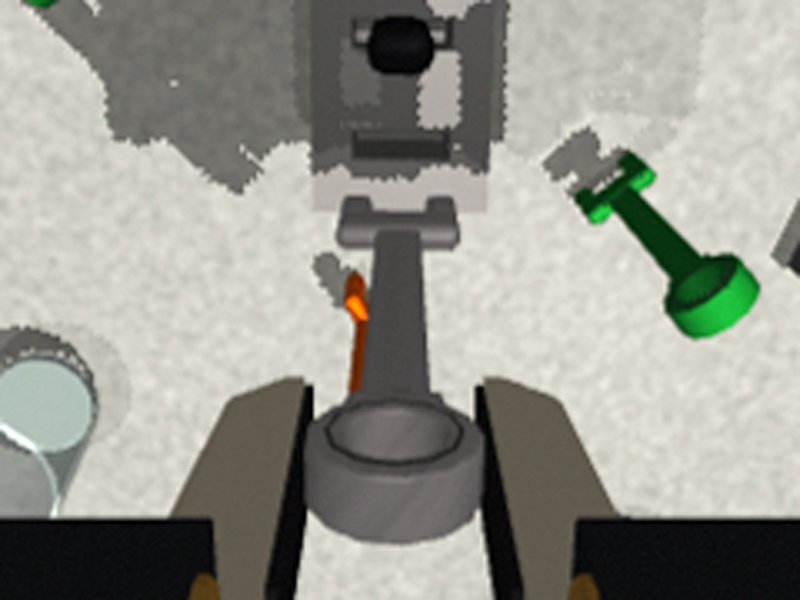

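The spanner is up, hanging straight, with its ring about 2 mm to tool +x and 0.1665 m ahead of the TCP. Now I travel to the hook.

Request:
{"op": "arm_command", "data": {
  "increments": [
    [0.12, 0.06, 0, 0, 0, 0.027],
    [0.32, 0.15, 0, 0, 0, 0.054],
    [0.55, 0.26, 0, 0, 0, 0.081],
    [0.78, 0.37, 0, 0, 0, 0.108],
    [1, 0.47, 0, 0, 0, 0.135]
  ]
}}

```text
t: 6.9
tool_pos: [0.5088, 0.0575, 0.4964]
orientation: [2.3, 2.14, 0.0]
force: [0.1, -0.1, -1.4]
opening: 0.0288
gripper_force: 25.0
```

```bash
python3 - <<'E'
from h import *
print(read_state()["tool_pos"]);th=np.radians(-4);out=np.array([np.sin(th),-np.cos(th)])
move([*(np.array([.5320,.3510])+out*.085),.44],down(-4))
E
```

```text
[0.508828   0.05748464 0.49638156]
row [1.0471, 0.0108, 0.282] [0.0001, -0.0, -0.0007]
```

Request:
{"op": "arm_command", "data": {
  "increments": [
    [0.25, 0.003, 0.07, 0, 0, 0],
    [0.5, 0.006, 0.14, 0, 0, 0],
    [0.75, 0.008, 0.21, 0, 0, 0],
    [0.93, 0.01, 0.28, 0, 0, 0],
    [1, 0.011, 0.28, 0, 0, 0]
  ]
}}

```text
t: 7.52
tool_pos: [0.5244, 0.257, 0.4385]
orientation: [-2.294, -2.145, 0.004]
force: [-1.0, -0.7, -1.5]
opening: 0.0287
gripper_force: 25.0
```

```bash
sleep 0; python3 - <<'E'
from h import *
c=read_camera("wrist");c=read_camera("wrist");c=read_camera("wrist");im=c["image"][:,:,::-1]
s=read_state();print(s["t"],s["tool_pos"],s["force"],s["orientation"])
print(proj(c,[.532,.351,.245]),proj(c,[.5284,.301,.252]))
cv2.imwrite("pics/w5c.png",cv2.convertScaleAbs(cv2.resize(im[140:320,160:400],(800,600),interpolation=cv2.INTER_CUBIC),alpha=1.6))
E
```

```text
7.675 [0.52509285 0.25508997 0.44084595] [ 0.79789462 -0.23073043 -1.19781368] [2.29587982e+00 2.14361422e+00 2.29441974e-04]
(np.float64(280.4274716369029), np.float64(101.27932226775265)) (np.float64(279.95860149343576), np.float64(194.06336552312658))
```

View pics/w5c.png

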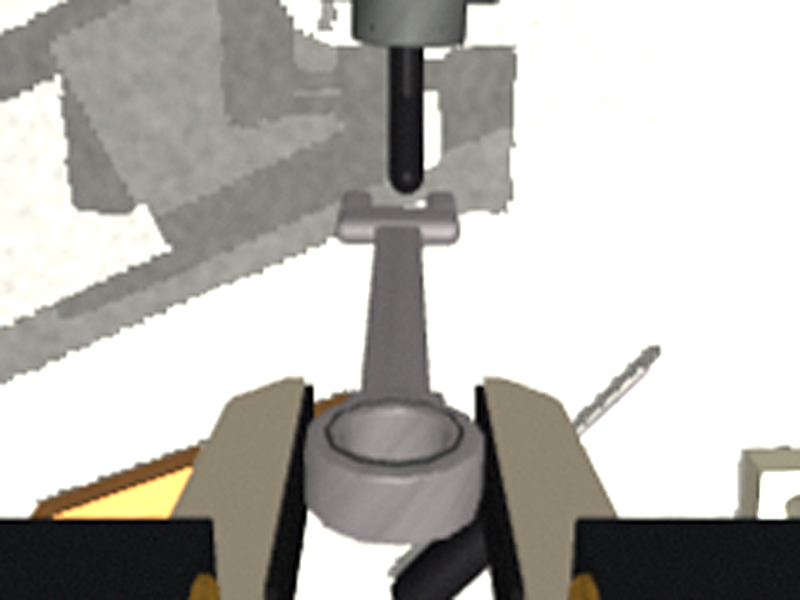

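The wrist view shows the rod straight up the image at x≈405 (tip at (405,188)) with the ring centre at x≈395. So alignment is good and the ring has to shift about +1.9 mm along tool y.

Request:
{"op": "arm_command", "data": {
  "increments": [
    [0.02, 0.0095, 0.06, 0, 0, 0],
    [0.06, 0.0095, 0.129, 0, 0, 0],
    [0.12, 0.0095, 0.129, 0, 0, 0],
    [0.16, 0.0095, 0.129, 0, 0, 0],
    [0.17, 0.0095, 0.129, 0, 0, 0]
  ]
}}

```text
t: 8.3
tool_pos: [0.5292, 0.2898, 0.415]
orientation: [2.296, 2.144, 0.001]
force: [-0.6, 0.8, -1.2]
opening: 0.0288
gripper_force: 25.0
```

```bash
python3 - <<'E'
from h import *
for i in range(8): c=read_camera("wrist")
im=c["image"][:,:,::-1]
s=read_state();print(s["t"],s["tool_pos"],s["force"])
cv2.imwrite("pics/w6c.png",cv2.convertScaleAbs(cv2.resize(im[170:290,200:360],(800,600),interpolation=cv2.INTER_CUBIC),alpha=1.6))
E
```

```text
8.7 [0.52921884 0.2888099  0.41468478] [-0.47402318 -0.48681168 -2.36935677]
```

View pics/w6c.png

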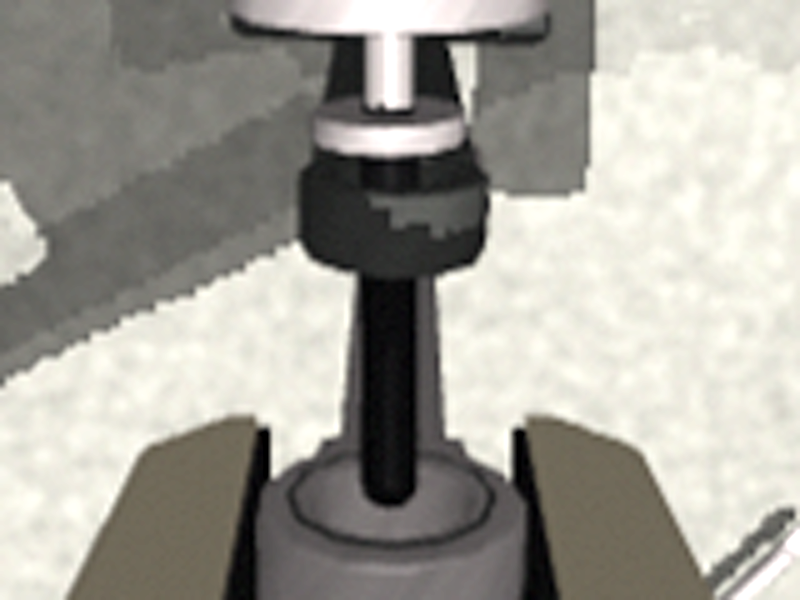

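The rod tip shows at (388,503), centred on the hole (392,497). I'll triangulate the tip from these two wrist views to check its height against the ring.

```bash
python3 - <<'E'
from h import *
c=read_camera("wrist");T=np.array(c["T"]);s=read_state()
print(s["tool_pos"],s["force"],s["orientation"])
p=lambda u,v:T[:3,:3]@np.array([(u-c["cx"])/c["fx"],(v-c["cy"])/c["fy"],1])
d5,d6=p(281.5,196.5),p(277.6,270)
o6=T[:3,3];o5=o6+np.array([.5251,.2551,.4408])-s["tool_pos"]
for a in(-1,0,1):
  d5=p(281.5,196.5+a)
  k=np.linalg.lstsq(np.c_[d5,-d6],o6-o5,rcond=None)[0];print(o5+d5*k[0],o6+d6*k[1])
# collar/rod other features at known height .245: collar front top edge etc
for n,(x,y,z) in {"collar outer":(388,152,.253),"eye front top":(388,276,.2515),"magnet face":(388,36,.261)}.items(): print(n,plane(c,200+x/5,170+y/5,z))
E
```

```text
[0.52923181 0.28881683 0.41463284] [-0.25084342 -0.44395459 -2.05566294] [2.29717776e+00 2.14290514e+00 1.34609257e-04]
[0.52963485 0.29908754 0.25228297] [0.52919047 0.29913996 0.25227269]
[0.52958529 0.29799117 0.2501581 ] [0.52911076 0.29804746 0.25014696]
[0.52953438 0.29686471 0.247975  ] [0.52902887 0.296925   0.24796297]
collar outer [0.53184368 0.33685035 0.253     ]
eye front top [0.53091359 0.32365483 0.2515    ]
magnet face [0.5327466  0.34953499 0.261     ]
```

Request:
{"op": "arm_command", "data": {
  "increments": [
    [0, 0, -0.0025, 0, 0, 0],
    [0.01, 0, -0.0025, 0, 0, 0],
    [0.02, 0, -0.0025, 0, 0, 0],
    [0.03, 0, -0.0025, 0, 0, 0],
    [0.04, 0, -0.0025, 0, 0, 0]
  ]
}}

```text
t: 9.38
tool_pos: [0.5297, 0.2972, 0.415]
orientation: [-2.297, -2.143, 0.0]
force: [-0.2, -0.0, -0.9]
opening: 0.0285
gripper_force: 25.0
```

Request:
{"op": "arm_command", "data": {
  "increments": [
    [0.01, 0, 0, 0, 0, 0],
    [0.02, 0, 0, 0, 0, 0],
    [0.03, 0, 0, 0, 0, 0],
    [0.03, 0, 0, 0, 0, 0],
    [0.03, 0, 0, 0, 0, 0]
  ]
}}

```text
t: 10.0
tool_pos: [0.5302, 0.3029, 0.415]
orientation: [2.297, 2.143, -0.0]
force: [-0.5, 0.0, -1.7]
opening: 0.0289
gripper_force: 25.0
```

Request:
{"op": "arm_command", "data": {
  "increments": [
    [0.012, 0, 0, 0, 0, 0],
    [0.024, 0, 0, 0, 0, 0],
    [0.036, 0, 0, 0, 0, 0],
    [0.045, 0, 0, 0, 0, 0],
    [0.045, 0, 0, 0, 0, 0]
  ]
}}

```text
t: 10.62
tool_pos: [0.5308, 0.3121, 0.415]
orientation: [-2.297, -2.144, 0.0]
force: [0.2, -0.4, -1.2]
opening: 0.029
gripper_force: 25.0
```

Request:
{"op": "arm_command", "data": {
  "increments": [
    [0.003, 0, 0, 0, 0, 0],
    [0.006, 0, 0, 0, 0, 0],
    [0.009, 0, 0, 0, 0, 0],
    [0.012, 0, 0, 0, 0, 0],
    [0.012, 0, 0, 0, 0, 0]
  ]
}}

```text
t: 11.25
tool_pos: [0.531, 0.3141, 0.415]
orientation: [2.297, 2.143, -0.001]
force: [0.6, -2.2, -0.7]
opening: 0.0291
gripper_force: 25.0
```

Request:
{"op": "arm_command", "data": {
  "increments": [
    [0.002, 0, 0, 0, 0, 0],
    [0.004, 0, 0, 0, 0, 0],
    [0.006, 0, 0, 0, 0, 0],
    [0.008, 0, 0, 0, 0, 0],
    [0.01, 0, 0, 0, 0, 0]
  ]
}}

```text
t: 11.88
tool_pos: [0.5311, 0.3164, 0.415]
orientation: [-2.297, -2.143, 0.0]
force: [-0.4, -3.4, -1.4]
opening: 0.0289
gripper_force: 25.0
```

Request:
{"op": "arm_command", "data": {
  "increments": [
    [0.002, 0, 0, 0, 0, 0],
    [0.004, 0, 0, 0, 0, 0],
    [0.004, 0, 0, 0, 0, 0],
    [0.004, 0, 0, 0, 0, 0],
    [0.004, 0, 0, 0, 0, 0]
  ]
}}

```text
t: 12.5
tool_pos: [0.5312, 0.3171, 0.415]
orientation: [-2.297, -2.143, -0.0]
force: [-1.5, -3.0, -1.0]
opening: 0.0289
gripper_force: 25.0
```

Request:
{"op": "arm_command", "data": {
  "increments": [
    [0.001, 0, 0, 0, 0, 0],
    [0.002, 0, 0, 0, 0, 0],
    [0.003, 0, 0, 0, 0, 0],
    [0.004, 0, 0, 0, 0, 0],
    [0.004, 0, 0, 0, 0, 0]
  ]
}}

```text
t: 13.12
tool_pos: [0.5312, 0.3179, 0.415]
orientation: [-2.297, -2.143, 0.0]
force: [-0.6, -4.1, -1.5]
opening: 0.0288
gripper_force: 25.0
```

Request:
{"op": "arm_command", "data": {
  "increments": [
    [0.001, 0, 0, 0, 0, 0],
    [0.002, 0, 0, 0, 0, 0],
    [0.003, 0, 0, 0, 0, 0],
    [0.003, 0, 0, 0, 0, 0],
    [0.003, 0, 0, 0, 0, 0]
  ]
}}

```text
t: 13.75
tool_pos: [0.5313, 0.3184, 0.415]
orientation: [2.297, 2.143, -0.0]
force: [-0.5, -4.1, -0.6]
opening: 0.0289
gripper_force: 25.0
```

Request:
{"op": "arm_command", "data": {
  "increments": [
    [0.001, 0, 0, 0, 0, 0],
    [0.002, 0, 0, 0, 0, 0],
    [0.003, 0, 0, 0, 0, 0],
    [0.003, 0, 0, 0, 0, 0],
    [0.003, 0, 0, 0, 0, 0]
  ]
}}

```text
t: 14.38
tool_pos: [0.5313, 0.3187, 0.415]
orientation: [2.297, 2.142, -0.001]
force: [-0.7, -6.6, 0.4]
opening: 0.0286
gripper_force: 25.0
```

```bash
python3 - <<'E'
from h import *
s=read_state();print(s["tool_pos"],s["force"],s["wrist_torque"])
c=read_camera("wrist");im=c["image"][:,:,::-1]
cv2.imwrite("pics/w7c.png",cv2.convertScaleAbs(cv2.resize(im[215:305,220:340],(800,600),interpolation=cv2.INTER_CUBIC),alpha=1.8))
E
```

```text
[0.53133772 0.31871233 0.41498365] [-0.70762239 -6.57878476  0.44304278] [-1.24200444  0.20786266  0.03367935]
```

Request:
{"op": "arm_command", "data": {
  "increments": [
    [0.001, 0, 0, 0, 0, 0],
    [0.0015, 0, 0, 0, 0, 0],
    [0.0015, 0, 0, 0, 0, 0],
    [0.0015, 0, 0, 0, 0, 0],
    [0.0015, 0, 0, 0, 0, 0]
  ]
}}

```text
t: 15.05
tool_pos: [0.5314, 0.3188, 0.415]
orientation: [2.297, 2.142, -0.002]
force: [-0.8, -7.3, 0.6]
opening: 0.0286
gripper_force: 25.0
```

View pics/w7c.png

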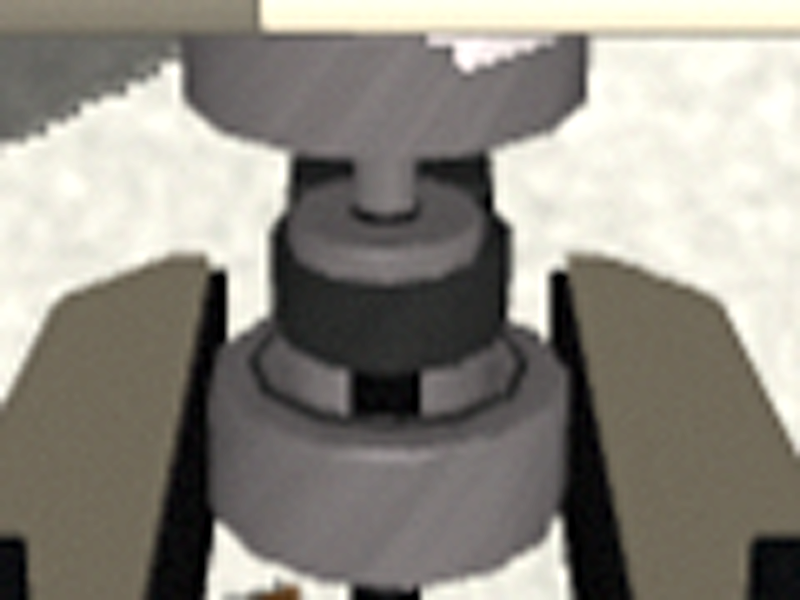

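The view shows the first eye hard against the collar, with the rod centred through the ring and coming out behind it. I'll ease the preload and lower.

Request:
{"op": "arm_command", "data": {
  "increments": [
    [-0.002, 0, 0, 0, 0, 0],
    [-0.003, 0, 0.009, 0, 0, 0],
    [-0.003, 0, 0.018, 0, 0, 0],
    [-0.003, 0, 0.027, 0, 0, 0],
    [-0.003, 0, 0.035, 0, 0, 0]
  ]
}}

```text
t: 15.68
tool_pos: [0.5315, 0.3186, 0.4087]
orientation: [2.297, 2.142, 0.001]
force: [-1.5, -7.2, 1.6]
opening: 0.0288
gripper_force: 25.0
```

Request:
{"op": "arm_command", "data": {
  "increments": [
    [0, 0, 0, 0, 0, 0],
    [0, 0, 0.002, 0, 0, 0],
    [0, 0, 0.004, 0, 0, 0],
    [0, 0, 0.005, 0, 0, 0],
    [0, 0, 0.005, 0, 0, 0]
  ]
}}

```text
t: 16.3
tool_pos: [0.5315, 0.3185, 0.408]
orientation: [2.297, 2.142, 0.001]
force: [-0.7, -6.8, 2.6]
opening: 0.0289
gripper_force: 25.0
```

Request:
{"op": "arm_command", "data": {
  "increments": [
    [0, 0, 0.001, 0, 0, 0],
    [-0.001, 0, 0.002, 0, 0, 0],
    [-0.002, 0, 0.004, 0, 0, 0],
    [-0.002, 0, 0.005, 0, 0, 0],
    [-0.002, 0, 0.005, 0, 0, 0]
  ]
}}

```text
t: 16.92
tool_pos: [0.5314, 0.3183, 0.4066]
orientation: [2.297, 2.143, 0.001]
force: [-0.2, -5.4, 1.6]
opening: 0.0286
gripper_force: 25.0
```

Request:
{"op": "arm_command", "data": {
  "increments": [
    [0, 0, 0.001, 0, 0, 0],
    [0, 0, 0.002, 0, 0, 0],
    [0, 0, 0.003, 0, 0, 0],
    [0, 0, 0.004, 0, 0, 0],
    [0, 0, 0.004, 0, 0, 0]
  ]
}}

```text
t: 17.55
tool_pos: [0.5314, 0.3183, 0.4058]
orientation: [2.297, 2.143, 0.001]
force: [-0.9, -4.8, 1.6]
opening: 0.0286
gripper_force: 25.0
```

Request:
{"op": "arm_command", "data": {
  "increments": [
    [0, 0, 0.001, 0, 0, 0],
    [0, 0, 0.002, 0, 0, 0],
    [0, 0, 0.003, 0, 0, 0],
    [0, 0, 0.004, 0, 0, 0],
    [0, 0, 0.004, 0, 0, 0]
  ]
}}

```text
t: 18.18
tool_pos: [0.5314, 0.3183, 0.4051]
orientation: [2.297, 2.143, 0.001]
force: [-1.0, -5.9, 1.7]
opening: 0.029
gripper_force: 25.0
```

Request:
{"op": "arm_command", "data": {
  "increments": [
    [0, 0, 0.001, 0, 0, 0],
    [0, 0, 0.002, 0, 0, 0],
    [0, 0, 0.003, 0, 0, 0],
    [0, 0, 0.003, 0, 0, 0],
    [0, 0, 0.003, 0, 0, 0]
  ]
}}

```text
t: 18.8
tool_pos: [0.5314, 0.3183, 0.405]
orientation: [2.297, 2.143, 0.002]
force: [-1.2, -6.5, 4.4]
opening: 0.0288
gripper_force: 25.0
```

Request:
{"op": "arm_command", "data": {
  "increments": [
    [-0.001, 0, -0.001, 0, 0, 0],
    [-0.002, 0, -0.002, 0, 0, 0],
    [-0.003, 0, -0.002, 0, 0, 0],
    [-0.003, 0, -0.002, 0, 0, 0],
    [-0.003, 0, -0.002, 0, 0, 0]
  ]
}}

```text
t: 19.42
tool_pos: [0.5313, 0.318, 0.4048]
orientation: [2.297, 2.143, 0.002]
force: [1.1, -1.8, 4.1]
opening: 0.0286
gripper_force: 25.0
```

```bash
python3 - <<'E'
from h import *
F=[]
for i in range(6): c=read_camera("wrist");F.append(read_state()["force"])
print(np.mean(F,0),read_state()["tool_pos"])
cv2.imwrite("pics/w8.png",c["image"][:,:,::-1])
# image shift of near ring rim / spanner relative to earlier picture not viewed
E
```

```text
[ 1.12083651 -1.3337067   5.33529576] [0.53131468 0.31797543 0.40446821]
```

Request:
{"op": "arm_command", "data": {
  "increments": [
    [0, 0, -0.002, 0, 0, 0],
    [0, 0, -0.004, 0, 0, 0],
    [0, 0, -0.004, 0, 0, 0],
    [0, 0, -0.004, 0, 0, 0],
    [0, 0, -0.004, 0, 0, 0]
  ]
}}

```text
t: 20.35
tool_pos: [0.5311, 0.3179, 0.4047]
orientation: [-2.297, -2.143, 0.001]
force: [0.5, 0.0, 1.4]
opening: 0.029
gripper_force: 25.0
```

Forces are near zero, so I release.

Request:
{"op": "arm_command", "data": {
  "increments": [
    [0, 0, 0, 0, 0, 0],
    [0, 0, 0, 0, 0, 0],
    [0, 0, 0, 0, 0, 0],
    [0, 0, 0, 0, 0, 0],
    [0, 0, 0, 0, 0, 0]
  ],
  "fingers": 0.2
}}

```text
t: 20.98
tool_pos: [0.5312, 0.3178, 0.405]
orientation: [-2.297, -2.143, 0.0]
force: [0.3, -0.2, -0.6]
opening: 0.0372
gripper_force: 0.0
```

```bash
python3 - <<'E'
from h import *
for i in range(4): c=read_camera("wrist")
s=read_state();print(s["opening"],s["force"],s["t"])
cv2.imwrite("pics/w9.png",c["image"][:,:,::-1])
a=cv2.imread("pics/w8.png");b=cv2.imread("pics/w9.png")
# ring's far band edge and rod in a centre column strip, before and after
for im in(a,b): print(cv2.cvtColor(im,cv2.COLOR_BGR2GRAY)[222:318:2,276:281].mean(1).astype(int).tolist())
for im in(a,b): print(cv2.cvtColor(im,cv2.COLOR_BGR2GRAY)[290,236:320:2].tolist())
E
```

```text
0.03703216871881241 [-0.12879544  0.00704397 -0.42220306] 21.175
[147, 137, 109, 66, 68, 69, 68, 68, 67, 66, 67, 67, 65, 66, 65, 67, 31, 42, 45, 64, 67, 63, 21, 24, 24, 25, 25, 25, 24, 40, 50, 80, 64, 66, 65, 63, 63, 64, 65, 67, 68, 15, 10, 10, 10, 10, 10, 10]
[142, 137, 70, 67, 69, 70, 69, 68, 67, 67, 68, 67, 66, 67, 66, 63, 21, 46, 51, 71, 66, 45, 24, 24, 25, 25, 26, 26, 26, 48, 66, 72, 66, 66, 66, 64, 64, 66, 67, 67, 58, 9, 10, 11, 11, 10, 10, 10]
[57, 58, 59, 58, 30, 6, 5, 1, 43, 50, 55, 57, 57, 59, 59, 63, 65, 66, 66, 64, 65, 65, 65, 64, 67, 67, 66, 66, 66, 66, 62, 61, 57, 52, 14, 6, 2, 6, 47, 58, 58, 58]
[14, 7, 4, 5, 0, 129, 134, 139, 50, 51, 57, 57, 58, 59, 63, 64, 66, 67, 67, 67, 66, 68, 66, 66, 68, 67, 67, 67, 67, 66, 61, 60, 56, 51, 129, 129, 131, 98, 1, 3, 2, 5]
```

The ring stayed put within a pixel after release. I withdraw straight up, then away from the stack.

Request:
{"op": "arm_command", "data": {
  "increments": [
    [0, 0, -0.03, 0, 0, 0],
    [0, 0, -0.1, 0, 0, 0],
    [0, 0, -0.2, 0, 0, 0],
    [0, 0, -0.35, 0, 0, 0],
    [0, 0, -0.5, 0, 0, 0]
  ]
}}

```text
t: 21.8
tool_pos: [0.5311, 0.3178, 0.5078]
orientation: [2.297, 2.143, 0.003]
force: [0.5, 0.1, -1.0]
opening: 0.0374
gripper_force: 0.0
```

Request:
{"op": "arm_command", "data": {
  "increments": [
    [-0.1, 0, 0, 0, 0, 0],
    [-0.25, 0, 0, 0, 0, 0],
    [-0.4, 0, 0, 0, 0, 0],
    [-0.4, 0, 0, 0, 0, 0],
    [-0.4, 0, 0, 0, 0, 0]
  ]
}}

```text
t: 22.42
tool_pos: [0.5256, 0.2378, 0.5049]
orientation: [-2.298, -2.142, -0.0]
force: [-0.4, 0.6, 0.4]
opening: 0.0371
gripper_force: 0.0
```

```bash
python3 - <<'E'
from h import *
ims=[]
for i in range(2):
    for j in range(6): c=read_camera("wrist")
    ims.append(cv2.cvtColor(c["image"],cv2.COLOR_RGB2GRAY).astype(int))
print("still: max diff",np.abs(ims[0]-ims[1]).max(),read_state()["t"])
# hook parts along the rod: brightness down the line of the rod's top side
u0,v0=proj(c,[.5320,.3505,.245]);print("root px",u0,v0)
for z,o,n in[(.2515,21.7,"eye front top"),(.2535,21.7,"ring back top"),(.2535,33.7,"ring front top"),(.252,50,"tip")]:
    y=.3503-o/1e3;print(n,np.round(proj(c,[.532-.07*o/1e3,y,z]),1))
u=int(round(u0));v=int(v0);print(v-6,ims[1][v-6:min(v+110,420):2,u-1:u+2].mean(1).astype(int).tolist())
T=read_camera("scene");cv2.imwrite("pics/s9.png",T["image"][:,:,::-1])
S=cv2.imread("pics/s9.png");H=cv2.cvtColor(S,cv2.COLOR_BGR2HSV)[110:210,290:350]
print("scene bright column x of ring/shank per row",[int(np.argmax(r)) + 290 for r in cv2.cvtColor(S,cv2.COLOR_BGR2GRAY)[125:190:8,300:335]])
E
```

```text
still: max diff 110 23.025
root px 276.8803378296595 82.02296903454058
eye front top [276.9 113.5]
ring back top [276.9 113.4]
ring front top [276.9 130.6]
tip [276.9 152.9]
76 [215, 221, 123, 114, 160, 183, 183, 182, 183, 183, 153, 196, 207, 60, 76, 75, 76, 79, 82, 68, 190, 207, 204, 201, 194, 190, 189, 192, 91, 15, 16, 16, 17, 16, 17, 17, 17, 26, 16, 32, 77, 76, 77, 100, 101, 100, 98, 100, 93, 78, 77, 98, 103, 96, 93, 91, 94, 90]
scene bright column x of ring/shank per row [315, 309, 297, 302, 321, 291, 290, 292, 292]
```

Request:
{"op": "arm_command", "data": {
  "increments": [
    [0, 0, 0, 0, 0, 0],
    [0, 0, 0, 0, 0, 0],
    [0, 0, 0, 0, 0, 0],
    [0, 0, 0, 0, 0, 0],
    [0, 0, 0, 0, 0, 0]
  ]
}}

```text
t: 23.7
tool_pos: [0.5257, 0.238, 0.505]
orientation: [2.297, 2.143, -0.0]
force: [0.2, 0.4, 0.7]
opening: 0.0372
gripper_force: 0.0
```

```bash
python3 - <<'E'
from h import *
def shot(n):
    return cv2.cvtColor(read_camera(n)["image"],cv2.COLOR_RGB2GRAY).astype(int)
I=[shot("scene") for i in range(6)]
for k in range(1,6):
    d=np.abs(I[k]-I[0]);print("all",d.max(),"hook",d[100:200,290:350].max())
w=[shot("wrist") for i in range(2)];d=np.abs(w[0]-w[1]);print((d>30).sum(),(d[60:180,200:350]>30).sum())
print(w[1][112:136:3,262:293].tolist()[1::3])
E
```

```text
all 10 hook 8
all 10 hook 6
all 8 hook 7
all 9 hook 7
all 10 hook 6
6 0
[[73, 80, 86, 90, 97, 101, 105, 111, 114, 115, 120, 121, 121, 122, 127, 132, 134, 135, 140, 138, 133, 119, 116, 116, 117, 114, 111, 108, 103, 103, 104], [115, 128, 133, 134, 140, 147, 154, 160, 165, 173, 178, 182, 187, 193, 194, 192, 195, 203, 208, 204, 195, 188, 183, 182, 179, 174, 169, 164, 154, 150, 142], [176, 179, 166, 160, 158, 155, 156, 156, 155, 157, 162, 166, 79, 3, 6, 15, 15, 13, 8, 25, 145, 164, 161, 164, 165, 166, 166, 165, 164, 162, 161]]
```

Both spanners hang still and in the right places, and the gripper is clear of everything.

```bash
python3 -c "
from plant import *
print(close_job())"
```

```text
the job is handed in; nothing more can be done
None
```

The combination spanner hangs by its ring on the straight part of the rod, in front of the gas-cylinder spanner, which is pushed back against the collar; both hung still with the gripper clear, and the job is handed in (verdict not shown).

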